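# Make the module safe and start its hold-down bolt

### The job

Switch off the bench supply by pressing its square key and then its small round key, one at a time, leaving the large round key alone. Then start the module's hex bolt in its threaded boss: without screwing it forward first, turn it backward (anticlockwise from above) until you feel it drop into the thread, then one full turn forward (clockwise), and the job ends there, with the gripper still holding the started bolt by its head. Do not knock the tape roll, screwdriver or spray can about.

Things in the scene. Friction and masses are not known exactly. Their poses are not given: they have to be found in the camera images.
- key_square_top (a point): white cap of a spring push key on the bench supply; this point is the centre of the cap's top, about 78 mm above the bench; travel 6 mm straight down, about 5 N to bottom, springs back by itself. Cap: square, 24 mm wide. The three keys stand in a row, in any order, 60 mm apart, each on a 40 mm square black base.
- key_small_top (a point): white cap of a spring push key on the bench supply; this point is the centre of the cap's top, about 78 mm above the bench; travel 6 mm straight down, about 5 N to bottom, springs back by itself. Cap: small round, 16 mm in diameter.
- key_large_top (a point): white cap of a spring push key on the bench supply; this point is the centre of the cap's top, about 78 mm above the bench; travel 6 mm straight down, about 5 N to bottom, springs back by itself. Cap: large round, 34 mm in diameter; not to be pressed.
- key_square (a joint): press of the square key in m, 0 up, 0.006 fully down; pressed counts from 0.004
- key_small (a joint): press of the small round key in m, 0 up, 0.006 fully down; pressed counts from 0.004
- key_large (a joint): press of the large round key in m, 0 up, 0.006 fully down
- bolt_head (a point): centre (half-way up) of the dark steel hexagonal bolt head, 32 mm across flats, 28 mm tall, about 128 mm above the bench at the start. The bolt stands upright in the boss, 0.3 kg, captive: it can only turn about the vertical and slide along it. z is up; two opposite flats face the point's +y and -y, the others every 60 degrees; the point turns and sinks with the bolt.
- boss_top (a point): centre of the top of the fixed steel boss that the bolt stands in: 42 mm in diameter, 38 mm tall, on a flat plate 50 mm above the bench. The head's underside is 26 mm above this point at the start, 11 mm once the bolt is started. The boss stands in the middle of the module, an aluminium box 200 x 160 mm, 50 mm high.
- bolt_turn (a joint): turn of the bolt in rad, growing as it is screwed forward (clockwise from above); 0 to 0.4 at the start. The bolt's end stands on the crest of the thread and drops in once turned back to the thread's start, which cannot be seen and lies between -0.5 and -1.8; the place where it drops is about 1 rad wide, and beyond it a wall stops backward turning. Friction about 0.03 N m.
- bolt_sink (a joint): how far the bolt has gone down, in m: 0 on the crest, 0.0055 to 0.007 after the drop, then 0.008 more per forward turn (1 mm of play), about 0.015 after one turn; the hand must go down with it. It drops by its own weight, only if the fingers are eased: held tightly it cannot, so ease the grip at least every 0.5 rad of backward turning.
- tape_roll: bystander: yellow roll of tape lying flat, 70 mm across, 20 mm high; origin at the centre of its underside
- screwdriver: bystander: screwdriver lying on the bench; origin under its middle
- contact_spray: bystander: standing spray can, 52 mm across, 150 mm high; origin at the centre of its underside

How it is judged:
On the way, in this order (a step that is already met when the one before it is completed fails the run):
1. the square key is pressed, alone (value of joint key_square above 0.004 m and value of joint key_small below 0.002 m), for 0.02 s.
2. then the small round key is pressed, alone (value of joint key_small above 0.004 m and value of joint key_square below 0.002 m), for 0.02 s.
3. the bolt, turned backward, has dropped into the thread (value of joint bolt_sink between 0.0046 and 0.0085 m and value of joint bolt_turn below -0.3 rad), for 0.1 s.
At the end, for the whole second after the job is handed in: the bolt is started: about one turn (0.65 to 1.2) forward of the drop, so sunk 12.2 to 16.8 mm, and the fingers still hold its head with more than 3 N; all keys are up again (value of joint bolt_sink between 0.0122 and 0.0168 m and contact force between the fingers and bolt above 3 N and value of joint bolt_turn between 2 and 7.5 rad and value of joint each of key_square, key_small, key_large below 0.002 m); the arm keeps its last pose, push and grip.
It fails at once if the large round key is pressed (value of joint key_large above 0.003 m).
It fails at once if two keys are pressed together (value of joint each of key_square, key_small above 0.003 m).
It fails at once if the bolt is screwed forward while it still stands on the crest (value of joint bolt_turn above 0.9 rad and value of joint bolt_sink below 0.003 m).
It fails at once if the tape roll, screwdriver or spray can is knocked about (moved over 40 mm) (distance of any of tape_roll, screwdriver, contact_spray from where it was at the start of the episode above 0.04 m).
It also fails if it takes over 69 s, if anything falls off the work surface, if the arm or the gripper's body presses on something with over 40 N, if the wrist force passes 120 N, or if a joint passes its speed limit or range.

### The arm

A 6-joint arm with a two-finger parallel gripper is mounted at the origin on the work surface. World frame = base frame: x ahead of the robot, y to its left, z up, the work surface at z = 0. Lengths are in m, angles in rad, forces in N, time in s.
With the tool pointing down it reaches from about 0.375 to 0.975 m from the base axis. Payload 3.8 kg.
Tool frame: the origin (TCP) lies midway between the tips of the shut fingers; the grasp point (between the pads) lies 19 mm behind it; z points along the fingers, y is the line along which they close (so a half turn about z gives the same grasp; the last joint's range is limited). The gripper opens to 85 mm and grips with 20 to 120 N. Pads are 22 mm wide; open, the fingers measure 114 mm over their backs; the gripper's body (76 mm by 85 mm) begins 54 mm behind the grasp point. The pads swing forward as they close: fully open they stand 13 mm farther back than shut.
Start: joints at [-1.264, 0.264, 1.604, -0, 1.274, -0.037], TCP at [0.228, -0.635, 0.231] pointing down, gripper open.
Joint ranges: [-2.63, 2.63], [-0.94, 2.18], [0.31, 2.57], [-1.31, 4.45], [0, 2.66], [-2.55, 2.55]. Speed limits (rad/s): [2.57, 2.57, 3.14, 3.14, 3.14, 3.14].

### API

Orientations are given as a rotation vector (axis times angle).
In Python, from workcell import read_state, vision, ticket gives the robot as it stands. The module is installed in compiled form; this text tells all that it offers.
- The arm moves only by the tool jog_arm, never from a script. Its arguments are lists of equal length, an entry for each row: "turn": the turn, a rotation vector about the tool's x, y, z in rad, a list of three; "delta_pos": the shift along the tool's x, y, z in m, a list of three; "gripper": the finger opening in m, from 0 to 0.0854. In form: {"turn": [[rx, ry, rz], ...], "delta_pos": [[dx, dy, dz], ...], "gripper": [gripper, ...]}. A call has 1 to 20 rows; each row shifts and turns the commanded pose from where the row before left it, along the tool's axes as they then stand; what a row does not reach is not made up. A row lasts 1/12 s, in which the tool goes at most 41.7 mm and 7.16 degrees, less where a joint would pass 70% of its speed; a pose out of reach is approached as far as the arm can. A call with a gripper value outside its range is refused whole. The fingers move at their own pace and stop on an object; "grip_force" is the grip in N (left out, the last holds). Time passes only in rows, so rows that do not move let the fingers close. It gives the time, the measured TCP pose, the force, the opening and the grip force at its end, in the units of the state.
- read_state(): the state, without advancing time (a new reading comes with each control period).
- vision.read_camera(name): name is "scene" or "top"; returns the picture (400x640x3 uint8, red, green, blue); there is no depth.
- vision.calibration(name): a dict with "vfov" (degrees; the focal length in pixels is half the picture's height over the tangent of half this angle, whatever the lens; pixels are square), "cx", "cy" (the principal point, pixels), "dist" ([k1, k2, p1, p2, k3] as OpenCV has them; the pictures are not rectified), "R" (3x3) and "t" (3): a world point X has camera coordinates R X + t. Camera axes: x right, y down, z forward; pixel columns grow to the right and rows downward; lengths in m; the calibration is good to about 2 mm. A picture is of the moment at which its call begins. calibration takes no time and is no camera call.
- ticket.finish_job(): hands the job in; it is judged then, once.
The state is a dict: "time": time; "q": joint angles; "joint_vel": joint speeds; "joint_torque": joint torques, N m; "tool_pos": TCP position; "tcp_rot": TCP orientation; "wrist_force": force on the tool from outside, world axes, zero at the start; "torque": the same for the moment, N m; "width": opening from 0.0 (shut) to 1.0 (fully open); "grip_force": force on a finger pad.
Only numpy, scipy, OpenCV 4.12 (cv2) and the standard library are available. Lean on these libraries where they do the work, as an engineer would, in place of code of your own. Each camera call takes 0.05 s, during which the arm holds its last target. There are 200 camera calls.

## Working session

There is one attempt and no reset: what is moved stays moved. The work goes in short steps, Python scripts to look and compute and a tool call to move; the robot and the scene stay as the last step left them, time stands still between calls to the robot, and variables do not carry over. Pictures are saved under pics/ and viewed, at most 10 in all, crops included, and the job is handed in when it is done.

Besides the shell and the picture viewer there is one more tool, called after "Emit:" by a JSON object that holds its "fn" and its "kwargs", one argument or row to a line. jog_arm: Moves the arm, as the interface text tells. Its arguments: {"type":"object","properties":{"turn":{"type":"array","items":{"type":"array","items":{"type":"number"}}},"delta_pos":{"type":"array","items":{"type":"array","items":{"type":"number"}}},"gripper":{"type":"array","items":{"type":"number"}},"grip_force":{"type":"number"}},"required":["turn","delta_pos","gripper"]}

```bash
ls; mkdir -p pics; python3 - <<'E'
from workcell import read_state, vision
import cv2
for n in("scene","top"):
    im=vision.read_camera(n); cv2.imwrite(f"pics/{n}0.png",im[:,:,::-1]); c=vision.calibration(n); print(n,c)
s=read_state(); print(s)
E
```

```text
pics
scene {'vfov': 42.06696179519194, 'cx': 321.1126067854057, 'cy': 198.91398310052006, 'dist': array([-0.01108929,  0.        ,  0.        ,  0.        ,  0.        ]), 'R': array([[-0.79921668,  0.60091135, -0.01257979],
       [ 0.46647189,  0.60694088, -0.64344909],
       [-0.37902067, -0.52012336, -0.76538553]]), 't': array([ 0.5080465 , -0.23167647,  1.31076737])}
top {'vfov': 52.902331512351175, 'cx': 320.4387111246383, 'cy': 198.2649735822956, 'dist': array([-0.09011112,  0.        ,  0.        ,  0.        ,  0.        ]), 'R': array([[-0.02219297, -0.99964225,  0.01492772],
       [-0.9974547 ,  0.02112744, -0.06810108],
       [ 0.06776134, -0.01640109, -0.99756674]]), 't': array([0.02760341, 0.66250338, 1.03708502])}
{'time': 0.1, 'q': array([-1.26393146e+00,  2.64706108e-01,  1.60527161e+00, -5.52834743e-06,
        1.27369721e+00, -3.69027380e-02]), 'joint_vel': array([-0.00247499, -0.00195617, -0.0007141 , -0.00154294,  0.00042869,
       -0.00108274]), 'joint_torque': array([-2.88935580e-04, -5.16707468e+01, -3.68589878e+01,  2.84924596e-05,
        6.30832030e-03, -2.07248678e-05]), 'tool_pos': array([ 0.22729012, -0.63486361,  0.230049  ]), 'tcp_rot': array([-3.09326643e+00, -5.36983621e-01,  4.48091276e-04]), 'wrist_force': array([ 0.19107024, -0.022167  , -0.49298667]), 'torque': array([-0.02383406, -0.00346989,  0.04620056]), 'grip_force': 0.0, 'width': 1.0004037758694095}
```

View pics/scene0.png

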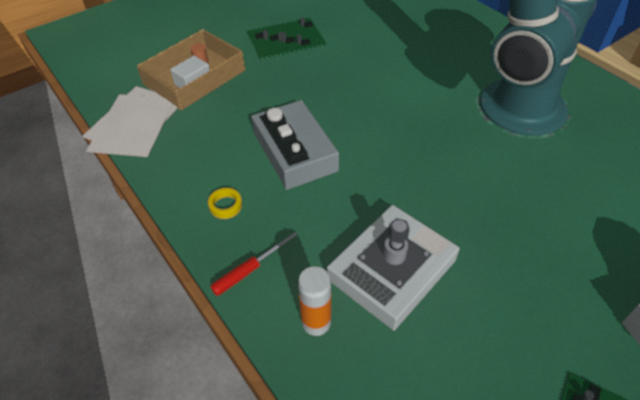

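View pics/top0.png

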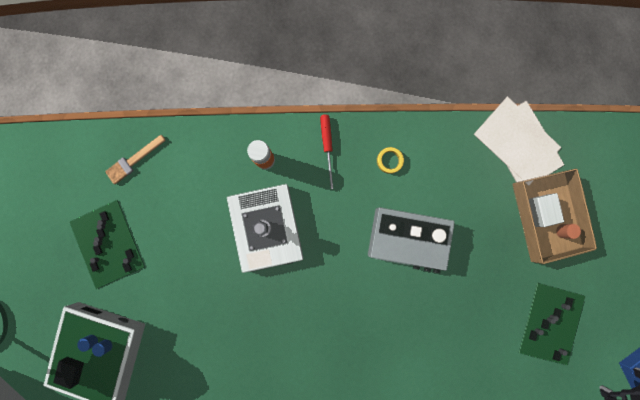

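The scene picture shows the module's bolt head at about (399,226), and the keys as large (275,115), square (286,131) and small (295,147). In the top picture the keys are small (392,227), square (416,231) and large (439,236). The bolt is at (262,228), the can at (259,148), the tape at (390,160) and the screwdriver at (328,150).

```bash
cat > h.py <<'E'
import numpy as np, cv2
from workcell import read_state, vision
from scipy.spatial.transform import Rotation as Ro
def K(n):
    c=vision.calibration(n); f=200/np.tan(np.radians(c['vfov']/2))
    return np.array([[f,0,c['cx']],[0,f,c['cy']],[0,0,1]]),c
def plane(n,uv,z):
    k,c=K(n); p=cv2.undistortPoints(np.array(uv,float).reshape(-1,1,2),k,c['dist']).reshape(-1,2)
    d=np.c_[p,np.ones(len(p))]@c['R']; o=-c['R'].T@c['t']
    return o+d*((z-o[2])/d[:,2])[:,None]
def proj(n,X):
    k,c=K(n); return cv2.projectPoints(np.array(X,float).reshape(-1,1,3),cv2.Rodrigues(c['R'])[0],c['t'],k,c['dist'])[0].reshape(-1,2)
E
python3 - <<'E'
from h import *
t=cv2.imread('pics/top0.png'); s=cv2.imread('pics/scene0.png')
for n,im,roi in(("top",t,(375,210,455,250)),("scene",s,(262,105,305,157))):
    x0,y0,x1,y1=roi; g=im[y0:y1,x0:x1].min(2)
    m=(g>185).astype(np.uint8)
    k,l,st,ce=cv2.connectedComponentsWithStats(m)
    for i in range(1,k):
        if st[i,4]>15:
            uv=ce[i]+[x0,y0]; print(n,uv,st[i],plane(n,uv,.078)[0])
print('bolt',plane('top',[[262,228]],.142),plane('scene',[[399,226]],.142))
print('can',plane('top',[[259,148]],.15),'tape',plane('top',[[390,160]],.01),'sd',plane('top',[[325,117],[333,188]],.01))
a=cv2.resize(t[195:265,225:305],None,fx=6,fy=6,interpolation=cv2.INTER_CUBIC)
b=cv2.resize(s[205:275,360:440],None,fx=6,fy=6,interpolation=cv2.INTER_CUBIC)
a=cv2.resize(np.hstack([a,b]),(800,350)); cv2.imwrite('pics/z1.png',a)
# module plate corners for yaw
E
```

```text
top [392.30769231 226.88461538] [15 15  6  5 26] [ 0.58367236 -0.1638989   0.078     ]
top [415.31707317 230.95121951] [36 16 10 10 82] [ 0.5720507  -0.22177124  0.078     ]
top [438.75373134 235.02238806] [ 57  19  14  13 134] [ 0.56026448 -0.28122177  0.078     ]
scene [286.         132.21052632] [21 26  8  4 19] [ 0.56927063 -0.21563544  0.078     ]
bolt [[0.5883915  0.15264917 0.142     ]] [[0.58519546 0.15950836 0.142     ]]
can [[0.77519614 0.15647212 0.15      ]] tape [[ 0.76335761 -0.17710099  0.01      ]] sd [[ 0.88457011 -0.00426128  0.01      ]
 [ 0.69056821 -0.02115302  0.01      ]]
```

View pics/z1.png

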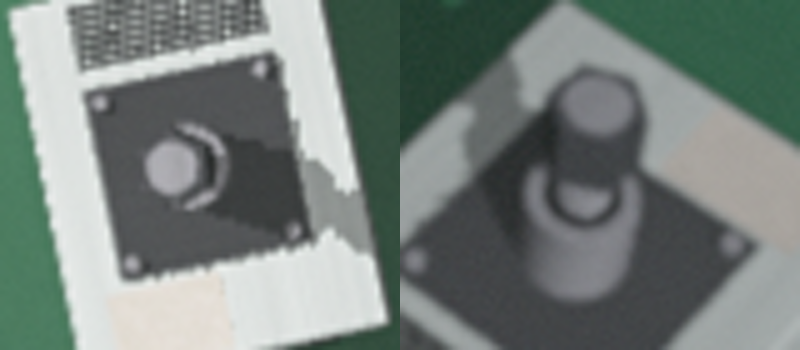

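The zoom shows the head's light top disc at about (260,228.4) in top and (400,226.4) in scene. The plate is yawed about 12°. Next I compute the key moves and take an averaged, sharper look at the hex.

```bash
cat >> h.py <<'E'
def delta(X,s=None):
    s=s or read_state(); R=Ro.from_rotvec(s['tcp_rot']); return R.inv().apply(np.array(X)-s['tool_pos'])
def info():
    s=read_state(); x=Ro.from_rotvec(s['tcp_rot']).as_matrix()
    print('t',round(s['time'],2),'p',s['tool_pos'].round(4),'yaw_y',np.degrees(np.arctan2(x[1,1],x[0,1])).round(2),'z',x[:,2].round(3),'q',s['q'].round(3),'F',s['wrist_force'].round(2),'T',s['torque'].round(3),'w',(s['width']*85.4).round(2),'g',round(s['grip_force'],1)); return s
E
python3 - <<'E'
from h import *
A=[np.mean([vision.read_camera(n).astype(float) for _ in range(4)],0)[:,:,::-1] for n in("scene","top")]
np.save('avg.npy',np.array(A))
out=[]
for im,(x,y),r in((A[0],(400,232),20),(A[1],(261,229),20)):
    c=im[y-r:y+r,x-r:x+r]; c=np.clip((c-20)*1.7,0,255).astype(np.uint8)
    out.append(cv2.resize(c,(400,400),interpolation=cv2.INTER_CUBIC))
cv2.imwrite('pics/z2.png',np.hstack(out))
print(plane('top',[[260,228.4]],.142),plane('scene',[[400,226.4]],.142))
# two-view triangulation of head top
info()
print(delta([.571,-.220,.11]))
E
```

```text
[[0.58755735 0.1573221  0.142     ]] [[0.58441426 0.161196   0.142     ]]Traceback (most recent call last):
  File "<stdin>", line 11, in <module>
  File "h.py", line 17, in info
    print('t',round(s['time'],2),'p',s['tool_pos'].round(4),'yaw_y',np.degrees(np.arctan2(x[1,1],x[0,1])).round(2),'z',x[:,2].round(3),'q',s['q'].round(3),'F',s['wrist_force'].round(2),'T',s['torque'].round(3),'w',(s['width']*85.4).round(2),'g',round(s['grip_force'],1)); return s
                                                                                                                                                                                                                      ^^^^^^^^^^^^^^^^^^^^^^^
AttributeError: 'float' object has no attribute 'round'
```

View pics/z2.png

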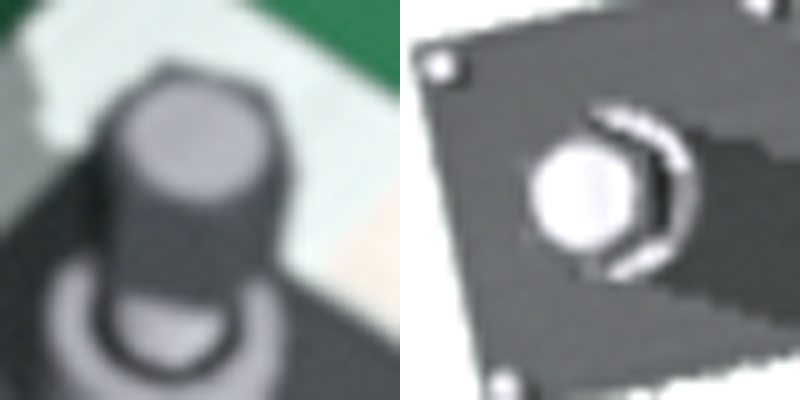

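In the zoomed scene crop the hexagon top is centred near (200,138), i.e. pixel (400,225.8), with corners near (170,60), (265,85) and (292,170) in the crop.

```bash
sed -i "s/(s\['width'\]\*85.4).round(2)/round(s['width']*85.4,2)/" h.py
python3 - <<'E'
from h import *
c=np.array([[200,138]]);k=np.array([[170,60],[265,85],[292,170],[108,106],[135,191],[230,216]])
f=lambda p:plane('scene',np.array(p)/10+[379.5,211.5],.142)[:,:2]
C=f(c);P=f(k)-C;print(C,np.linalg.norm(P,axis=1).round(4),np.degrees(np.arctan2(P[:,1],P[:,0])).round(1)%60)
for p in([.571,-.221,.12],): print(delta(p))
info()
E
```

```text
[[0.58348632 0.15891184]] [0.0175 0.0169 0.0167 0.0168 0.0166 0.0171] [ 4.9  5.7 58.1 58.1  5.7  4.9]
[ 0.46312365 -0.27443139  0.11124977]
t 0.5 p [ 0.2275 -0.6355  0.2312] yaw_y -70.3 z [-0.  0. -1.] q [-1.264  0.264  1.604 -0.     1.274 -0.037] F [-0.32  0.45  0.49] T [0.023 0.01  0.033] w 85.46 g 0.0
```

Emit:
{"fn": "jog_arm", "kwargs": {
  "turn": [
    [0, 0, 0],
    [0, 0, 0],
    [0, 0, 0],
    [0, 0, 0],
    [0, 0, 0],
    [0, 0, 0],
    [0, 0, 0],
    [0, 0, 0],
    [0, 0, 0],
    [0, 0, 0],
    [0, 0, 0],
    [0, 0, 0],
    [0, 0, 0],
    [0, 0, 0],
    [0, 0, 0],
    [0, 0, 0],
    [0, 0, 0],
    [0, 0, 0],
    [0, 0, 0]
  ],
  "delta_pos": [
    [0.0309, -0.0183, 0],
    [0.0309, -0.0183, 0],
    [0.0309, -0.0183, 0],
    [0.0309, -0.0183, 0],
    [0.0309, -0.0183, 0],
    [0.0309, -0.0183, 0],
    [0.0309, -0.0183, 0],
    [0.0309, -0.0183, 0],
    [0.0309, -0.0183, 0],
    [0.0309, -0.0183, 0],
    [0.0309, -0.0183, 0],
    [0.0309, -0.0183, 0],
    [0.0309, -0.0183, 0],
    [0.0309, -0.0183, 0],
    [0.0309, -0.0183, 0],
    [0, 0, 0.03],
    [0, 0, 0.03],
    [0, 0, 0.03],
    [0, 0, 0]
  ],
  "gripper": [0, 0, 0, 0, 0, 0, 0, 0, 0, 0, 0, 0, 0, 0, 0, 0, 0, 0, 0],
  "grip_force": 30
}}

```text
time: 2.08
tool_pos: [0.567, -0.2183, 0.1343]
tcp_rot: [-3.089, -0.538, 0.016]
wrist_force: [-1.2, 0.2, -0.7]
width: 0.002
grip_force: 0.0
```

```bash
python3 - <<'E'
from h import *
info()
print(delta([.571,-.221,.085]))
im=vision.read_camera('scene');x,y=285,130
a=cv2.resize(im[y-45:y+45,x-60:x+60,::-1],None,fx=6,fy=6,interpolation=cv2.INTER_CUBIC);cv2.imwrite('pics/k1.png',a)
E
```

```text
t 2.08 p [ 0.567  -0.2183  0.1343] yaw_y -70.25 z [-0.011  0.005 -1.   ] q [-0.409  0.223  1.841 -0.     1.09   0.818] F [-1.21  0.25 -0.72] T [ 0.055  0.088 -0.008] w 0.21 g 0.0
[0.00333378 0.00429465 0.04922635]
```

View pics/k1.png

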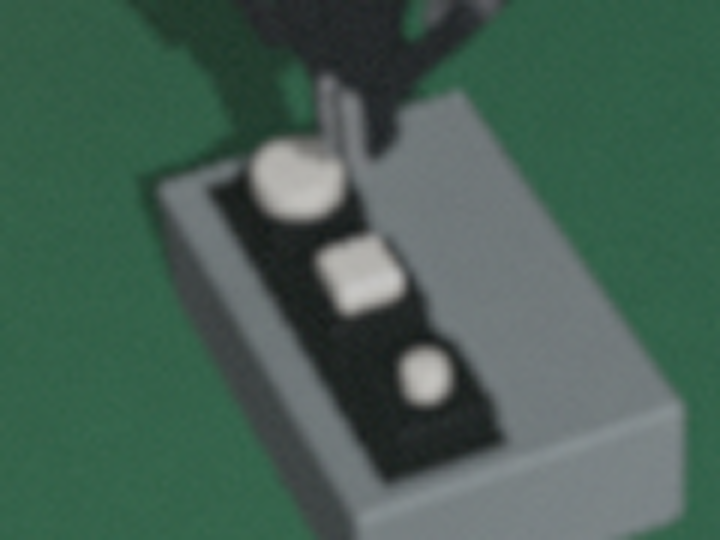

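The crop shows the shut fingers above, with the square cap at crop (362,262), i.e. pixel (285.2,128.6), and the small cap at crop (427,368), i.e. (296,146.3). The large cap is at crop (297,170).

```bash
python3 - <<'E'
from h import *
print(plane('scene',[[285,128.3],[296,146.0]],.078), proj('scene',[[.567,-.2183,.1343],[.571,-.221,.078]]))
E
```

```text
[[ 0.56381905 -0.22751456  0.078     ]
 [ 0.57684792 -0.16654373  0.078     ]] [[284.47653161 111.48041381]
 [283.98233073 131.22730336]]
```

Emit:
{"fn": "jog_arm", "kwargs": {
  "turn": [
    [0, 0, 0],
    [0, 0, 0],
    [0, 0, 0],
    [0, 0, 0]
  ],
  "delta_pos": [
    [0.0012, 0.0054, 0],
    [0, 0, 0.02],
    [0, 0, 0.02],
    [0, 0, 0]
  ],
  "gripper": [0, 0, 0, 0]
}}

```text
time: 2.47
tool_pos: [0.5738, -0.226, 0.1006]
tcp_rot: [-3.095, -0.536, 0.002]
wrist_force: [-1.8, 0.7, -1.2]
width: -0.003
grip_force: 0.0
```

```bash
python3 -c "
from h import *
info();print(delta([.57,-.223,.0725]),delta([.581,-.165,.0725]))"
```

```text
t 2.47 p [ 0.5738 -0.226   0.1006] yaw_y -70.35 z [-0.001  0.001 -1.   ] q [-0.416  0.267  1.855 -0.     1.022  0.812] F [-1.79  0.67 -1.18] T [0.028 0.051 0.071] w -0.24 g 0.0
[-0.00258268 -0.00407178  0.02814234] [ 0.02728414 -0.05499302  0.02815895]
```

Emit:
{"fn": "jog_arm", "kwargs": {
  "turn": [
    [0, 0, 0],
    [0, 0, 0],
    [0, 0, 0],
    [0, 0, 0],
    [0, 0, 0],
    [0, 0, 0],
    [0, 0, 0]
  ],
  "delta_pos": [
    [-0.0026, -0.004, 0.016],
    [0, 0, 0.003],
    [0, 0, 0.003],
    [0, 0, 0.003],
    [0, 0, 0.003],
    [0, 0, 0],
    [0, 0, 0]
  ],
  "gripper": [0, 0, 0, 0, 0, 0, 0]
}}

```text
time: 3.05
tool_pos: [0.5715, -0.2233, 0.076]
tcp_rot: [3.094, 0.537, 0.002]
wrist_force: [-4.4, 0.4, 9.0]
width: -0.003
grip_force: 4.5
```

```bash
python3 -c "
from h import *
info();print(delta([.57,-.223,.0725]),delta([.581,-.165,.0725]))"
```

```text
t 3.05 p [ 0.5715 -0.2233  0.076 ] yaw_y -70.3 z [ 0.002 -0.001 -1.   ] q [-0.413  0.287  1.881 -0.     0.972  0.814] F [-4.36  0.45  9.03] T [0.135 0.775 0.008] w -0.26 g 4.5
[-0.00130325 -0.00082857  0.00348803] [ 0.02860562 -0.05172511  0.00344016]
```

Emit:
{"fn": "jog_arm", "kwargs": {
  "turn": [
    [0, 0, 0],
    [0, 0, 0],
    [0, 0, 0]
  ],
  "delta_pos": [
    [-0.001, -0.001, 0.003],
    [0, 0, 0],
    [0, 0, 0]
  ],
  "gripper": [0, 0, 0]
}}

```text
time: 3.3
tool_pos: [0.5716, -0.2234, 0.0758]
tcp_rot: [3.092, 0.537, 0.006]
wrist_force: [-6.7, 1.3, 21.1]
width: 0.003
grip_force: 10.1
```

```bash
python3 -c "
from h import *
info()
im=vision.read_camera('scene');x,y=285,130
a=cv2.resize(im[y-45:y+45,x-60:x+60,::-1],None,fx=6,fy=6,interpolation=cv2.INTER_CUBIC);cv2.imwrite('pics/k2.png',a)"
```

```text
t 3.3 p [ 0.5716 -0.2234  0.0758] yaw_y -70.3 z [ 0.005 -0.003 -1.   ] q [-4.130e-01  2.850e-01  1.883e+00 -1.000e-03  9.680e-01  8.140e-01] F [-6.69  1.3  21.05] T [ 0.347  1.27  -0.037] w 0.23 g 10.1
```

View pics/k2.png

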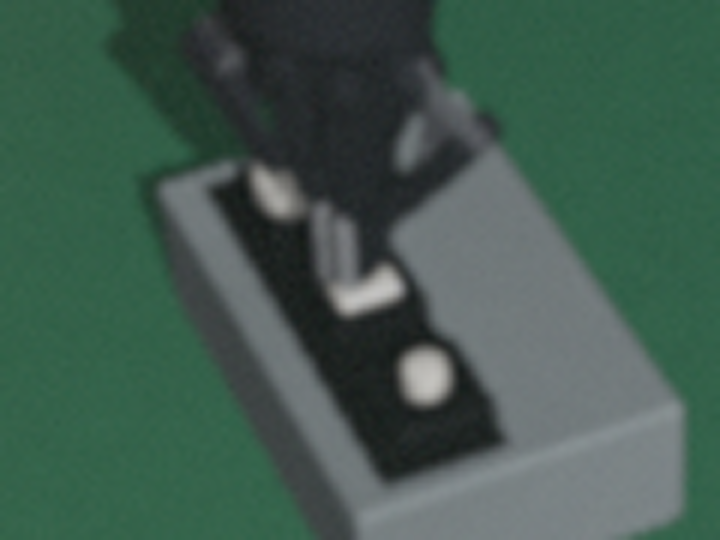

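The fingers sit on the square cap, which now looks flattened at crop (362,285). It holds 21 N without moving further, so it is bottomed. Next is the small key.

Emit:
{"fn": "jog_arm", "kwargs": {
  "turn": [
    [0, 0, 0],
    [0, 0, 0],
    [0, 0, 0],
    [0, 0, 0],
    [0, 0, 0],
    [0, 0, 0],
    [0, 0, 0],
    [0, 0, 0]
  ],
  "delta_pos": [
    [0, 0, -0.015],
    [0, 0, -0.015],
    [0.0136, -0.0256, 0],
    [0.0136, -0.0256, 0],
    [0, 0, 0],
    [0, 0, 0.008],
    [0, 0, 0],
    [0, 0, 0]
  ],
  "gripper": [0, 0, 0, 0, 0, 0, 0, 0]
}}

```text
time: 4.02
tool_pos: [0.5771, -0.1651, 0.0915]
tcp_rot: [-3.095, -0.537, 0.002]
wrist_force: [0.5, 0.2, -0.2]
width: 0.001
grip_force: 0.0
```

```bash
python3 -c "
from h import *
info();print(delta([.58,-.166,.072]))
im=vision.read_camera('scene');x,y=285,130
a=cv2.resize(im[y-45:y+45,x-60:x+60,::-1],None,fx=6,fy=6,interpolation=cv2.INTER_CUBIC);cv2.imwrite('pics/k3.png',a)"
```

```text
t 4.02 p [ 0.5771 -0.1651  0.0915] yaw_y -70.32 z [-0.001  0.    -1.   ] q [-0.32   0.248  1.898 -0.     0.997  0.907] F [ 0.52  0.2  -0.23] T [-0.03  -0.007 -0.046] w 0.05 g 0.0
[0.00248386 0.0017932  0.01949745]
```

View pics/k3.png

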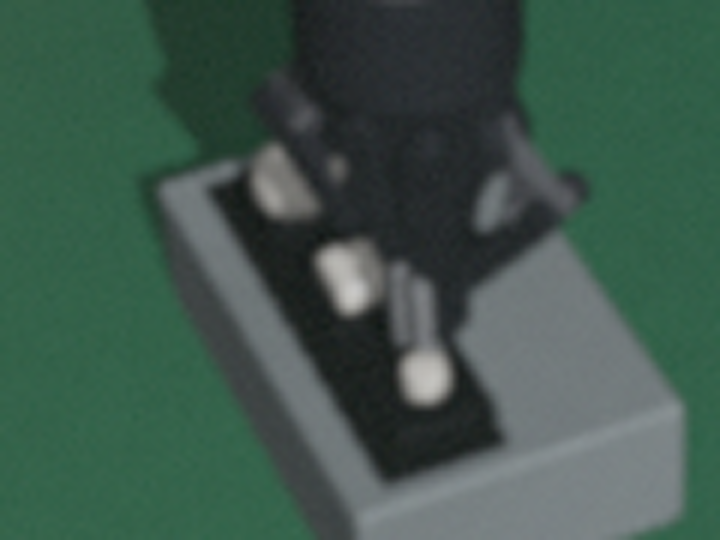

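The square key is back up at crop (345,270), and the fingertips at crop (412,343) are above the small cap at crop (427,368). I press down from here.

Emit:
{"fn": "jog_arm", "kwargs": {
  "turn": [
    [0, 0, 0],
    [0, 0, 0],
    [0, 0, 0],
    [0, 0, 0],
    [0, 0, 0],
    [0, 0, 0],
    [0, 0, 0]
  ],
  "delta_pos": [
    [0, 0, 0.008],
    [0, 0, 0.003],
    [0, 0, 0.003],
    [0, 0, 0.003],
    [0, 0, 0.003],
    [0, 0, 0],
    [0, 0, 0]
  ],
  "gripper": [0, 0, 0, 0, 0, 0, 0]
}}

```text
time: 4.65
tool_pos: [0.5778, -0.1654, 0.0757]
tcp_rot: [3.094, 0.537, -0.0]
wrist_force: [-9.1, 1.1, 20.8]
width: -0.002
grip_force: 10.3
```

Emit:
{"fn": "jog_arm", "kwargs": {
  "turn": [
    [0, 0, 0],
    [0, 0, 0],
    [0, 0, 0]
  ],
  "delta_pos": [
    [0, 0, 0.003],
    [0, 0, 0],
    [0, 0, 0]
  ],
  "gripper": [0, 0, 0]
}}

```text
time: 4.9
tool_pos: [0.5779, -0.1655, 0.0755]
tcp_rot: [3.094, 0.538, -0.0]
wrist_force: [-15.4, 2.4, 35.0]
width: 0.001
grip_force: 17.5
```

```bash
python3 -c "
from h import *
info()
im=vision.read_camera('scene');x,y=285,130
a=cv2.resize(im[y-45:y+45,x-60:x+60,::-1],None,fx=6,fy=6,interpolation=cv2.INTER_CUBIC);cv2.imwrite('pics/k4.png',a)"
```

```text
t 4.9 p [ 0.5779 -0.1655  0.0755] yaw_y -70.29 z [ 0.    -0.001 -1.   ] q [-3.200e-01  2.670e-01  1.907e+00 -1.000e-03  9.670e-01  9.080e-01] F [-15.42   2.39  35.01] T [0.447 2.557 0.005] w 0.1 g 17.5
```

View pics/k4.png

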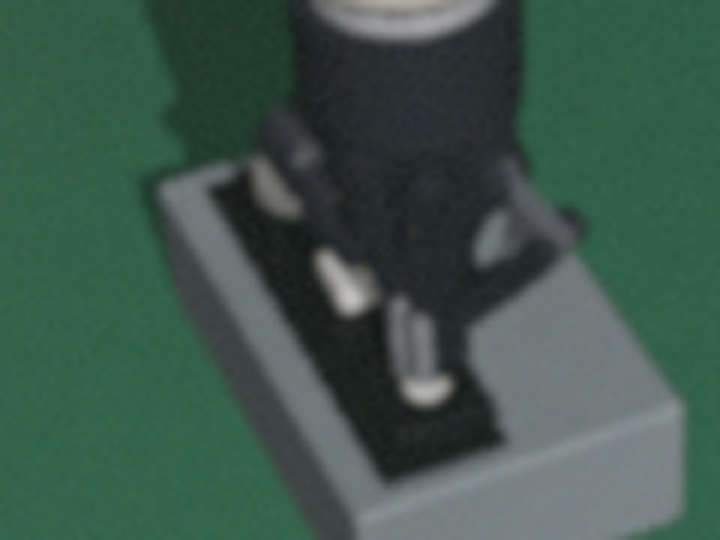

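The small key is sunk at crop (427,388) and bottomed at 35 N, and the square key is up. Now I move to the bolt.

Emit:
{"fn": "jog_arm", "kwargs": {
  "turn": [
    [0, 0, 0],
    [0, 0, -0.108],
    [0, 0, -0.108],
    [0, 0, -0.108],
    [0, 0, -0.108],
    [0, 0, -0.108],
    [0, 0, -0.108],
    [0, 0, -0.108],
    [0, 0, 0],
    [0, 0, 0],
    [0, 0, 0],
    [0, 0, 0],
    [0, 0, 0],
    [0, 0, 0],
    [0, 0, 0],
    [0, 0, 0],
    [0, 0, 0],
    [0, 0, 0],
    [0, 0, 0]
  ],
  "delta_pos": [
    [0, 0, -0.017],
    [0, 0, -0.017],
    [0, 0, -0.017],
    [0, 0, -0.017],
    [0, 0, -0.017],
    [0, 0, -0.017],
    [0, 0, -0.017],
    [0, 0, -0.017],
    [0.0324, -0.0155, 0],
    [0.0324, -0.0155, 0],
    [0.0324, -0.0155, 0],
    [0.0324, -0.0155, 0],
    [0.0324, -0.0155, 0],
    [0.0324, -0.0155, 0],
    [0.0324, -0.0155, 0],
    [0.0324, -0.0155, 0],
    [0.0324, -0.0155, 0],
    [0, 0, 0],
    [0, 0, 0]
  ],
  "gripper": [0, 0, 0, 0, 0, 0, 0, 0, 0.06, 0.06, 0.06, 0.06, 0.06, 0.06, 0.06, 0.06, 0.06, 0.06, 0.06]
}}

```text
time: 6.53
tool_pos: [0.5851, 0.1603, 0.2046]
tcp_rot: [-2.675, -1.646, 0.002]
wrist_force: [-0.6, -0.0, -0.1]
width: 0.702
grip_force: 0.0
```

```bash
python3 -c "
from h import *
info();print(delta([.586,.158,.112]))"
```

```text
t 6.53 p [0.5851 0.1603 0.2046] yaw_y -26.78 z [-0.001 -0.    -1.   ] q [0.226 0.155 1.785 0.    1.203 0.694] F [-0.63 -0.01 -0.11] T [-0.    -0.052  0.052] w 59.95 g 0.0
[-0.00160356  0.00196799  0.09255624]
```

Emit:
{"fn": "jog_arm", "kwargs": {
  "turn": [
    [0, 0, 0],
    [0, 0, 0],
    [0, 0, 0],
    [0, 0, 0],
    [0, 0, 0],
    [0, 0, 0]
  ],
  "delta_pos": [
    [-0.0016, 0.002, 0.02],
    [0, 0, 0.025],
    [0, 0, 0.024],
    [0, 0, 0.023],
    [0, 0, 0],
    [0, 0, 0]
  ],
  "gripper": [0.06, 0.06, 0.06, 0.06, 0.06, 0.06],
  "grip_force": 20
}}

```text
time: 7.03
tool_pos: [0.5851, 0.1545, 0.1115]
tcp_rot: [-2.679, -1.639, 0.007]
wrist_force: [0.7, 0.2, 0.0]
width: 0.703
grip_force: 0.0
```

Emit:
{"fn": "jog_arm", "kwargs": {
  "turn": [
    [0, 0, 0],
    [0, 0, 0],
    [0, 0, 0],
    [0, 0, 0]
  ],
  "delta_pos": [
    [0, 0, 0],
    [0, 0, 0],
    [0, 0, 0],
    [0, 0, 0]
  ],
  "gripper": [0.03, 0.03, 0.03, 0.03]
}}

```text
time: 7.37
tool_pos: [0.5851, 0.1575, 0.1156]
tcp_rot: [-2.676, -1.639, 0.002]
wrist_force: [-9.7, 3.3, 6.2]
width: 0.374
grip_force: 20.9
```

```bash
python3 -c "
from h import *
info()
o=[]
for n,(x,y) in (('scene',(398,225)),('top',(262,225))):
  im=vision.read_camera(n); o.append(cv2.resize(im[y-30:y+30,x-30:x+30,::-1],(400,400),interpolation=cv2.INTER_CUBIC))
cv2.imwrite('pics/b1.png',np.hstack(o))"
```

```text
t 7.37 p [0.5851 0.1575 0.1156] yaw_y -27.03 z [-0.003  0.002 -1.   ] q [0.22  0.232 1.867 0.003 1.045 0.69 ] F [-9.65  3.28  6.24] T [ 5.97e-01  1.46e+00 -1.00e-03] w 31.91 g 20.9
```

View pics/b1.png

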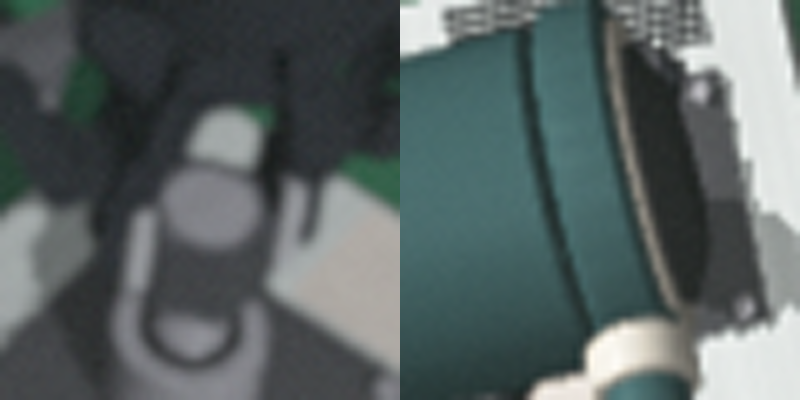

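The crop shows the fingers on both sides of the head, its light disc at crop (210,208), i.e. about pixel (399.5,226). The opening is 31.9 mm, so the flats are seated. Next I set up an edge measure for the sink, centre the hand and start turning back.

```bash
cat >> h.py <<'E'
def sink(n=3):
    g=np.mean([vision.read_camera('scene')[...,:].mean(2) for _ in range(n)],0)
    p=cv2.GaussianBlur(g[200:260,397:403].mean(1).reshape(-1,1),(1,3),0).ravel()
    d=np.diff(p); r=np.arange(200.5,259.5)
    def pk(lo,hi,s):
        m=(r>lo)&(r<hi); w=np.clip(s*d[m],0,None)**2; return round(float((r[m]*w).sum()/w.sum()),2)
    print('disc low edge',pk(228,237,-1),'under-head edge',pk(237,247,1)); return p.round(0)
E
python3 -c "
from h import *
print(sink()[20:55])"
```

```text
disc low edge 231.48 under-head edge 242.7
[114. 121. 128. 131. 131. 132. 132. 133. 134. 133. 126. 111.  91.  77.
  71.  69.  69.  69.  68.  69.  69.  72.  83. 101. 117. 121. 115. 104.
  94.  95. 109. 125. 134. 136. 136.]
```

Emit:
{"fn": "jog_arm", "kwargs": {
  "turn": [
    [0, 0, 0],
    [0, 0, 0],
    [0, 0, 0],
    [0, 0, 0],
    [0, 0, 0],
    [0, 0, -0.1],
    [0, 0, -0.1],
    [0, 0, -0.1],
    [0, 0, -0.1],
    [0, 0, 0]
  ],
  "delta_pos": [
    [0, -0.002, -0.001],
    [0, 0, 0],
    [0, 0, 0],
    [0, 0, 0],
    [0, 0, 0],
    [0, 0, 0],
    [0, 0, 0],
    [0, 0, 0],
    [0, 0, 0],
    [0, 0, 0]
  ],
  "gripper": [0.037, 0.037, 0.03, 0.03, 0.03, 0.03, 0.03, 0.03, 0.03, 0.03]
}}

```text
time: 8.45
tool_pos: [0.5864, 0.1575, 0.116]
tcp_rot: [2.295, 2.143, 0.005]
wrist_force: [-0.7, 1.0, 5.1]
width: 0.372
grip_force: 21.4
```

```bash
python3 -c "
from h import *
info();sink()"
```

```text
t 8.45 p [0.5864 0.1575 0.116 ] yaw_y -3.94 z [ 0.003  0.001 -1.   ] q [0.221 0.231 1.868 0.    1.039 0.29 ] F [-0.69  1.02  5.11] T [0.249 0.213 0.028] w 31.74 g 21.4
disc low edge 231.44 under-head edge 242.38
```

Emit:
{"fn": "jog_arm", "kwargs": {
  "turn": [
    [0, 0, 0],
    [0, 0, 0],
    [0, 0, 0]
  ],
  "delta_pos": [
    [0, 0, 0],
    [0, 0, 0],
    [0, 0, 0]
  ],
  "gripper": [0.036, 0.036, 0.036]
}}

```text
time: 8.85
tool_pos: [0.5846, 0.1567, 0.1139]
tcp_rot: [-2.3, -2.14, 0.001]
wrist_force: [0.4, -0.2, -0.4]
width: 0.421
grip_force: 0.0
```

```bash
python3 -c "
from h import *
info();sink(2)"
```

```text
t 8.85 p [0.5846 0.1567 0.1139] yaw_y -4.14 z [-0.001 -0.    -1.   ] q [ 0.221  0.232  1.871 -0.     1.039  0.293] F [ 0.35 -0.17 -0.4 ] T [-0.012  0.015 -0.018] w 35.92 g 0.0
disc low edge 231.25 under-head edge 242.05
```

Emit:
{"fn": "jog_arm", "kwargs": {
  "turn": [
    [0, 0, 0],
    [0, 0, 0],
    [0, 0, 0],
    [0, 0, -0.1],
    [0, 0, -0.1],
    [0, 0, -0.1],
    [0, 0, -0.1],
    [0, 0, 0],
    [0, 0, 0],
    [0, 0, 0],
    [0, 0, 0]
  ],
  "delta_pos": [
    [0, 0, 0],
    [0, 0, 0],
    [0, 0, 0],
    [0, 0, 0],
    [0, 0, 0],
    [0, 0, 0],
    [0, 0, 0],
    [0, 0, 0],
    [0, 0, 0],
    [0, 0, 0],
    [0, 0, 0]
  ],
  "gripper": [0.03, 0.03, 0.03, 0.03, 0.03, 0.03, 0.03, 0.03, 0.036, 0.036, 0.036]
}}

```text
time: 9.87
tool_pos: [0.5856, 0.157, 0.1145]
tcp_rot: [1.827, 2.554, 0.001]
wrist_force: [3.3, -0.9, -0.3]
width: 0.42
grip_force: 1.9
```

```bash
python3 -c "
from h import *
info();sink(2)"
```

```text
t 9.87 p [0.5856 0.157  0.1145] yaw_y 18.83 z [ 0.002 -0.    -1.   ] q [ 0.221  0.232  1.87  -0.     1.038 -0.107] F [ 3.34 -0.89 -0.34] T [-0.121 -0.656  0.003] w 35.91 g 1.9
disc low edge 231.34 under-head edge 242.64
```

Emit:
{"fn": "jog_arm", "kwargs": {
  "turn": [
    [0, 0, 0],
    [0, 0, 0]
  ],
  "delta_pos": [
    [0, 0.001, 0],
    [0, 0, 0]
  ],
  "gripper": [0.04, 0.04]
}}

```text
time: 10.13
tool_pos: [0.5847, 0.1575, 0.1138]
tcp_rot: [-1.827, -2.553, 0.002]
wrist_force: [-1.2, -0.3, -0.6]
width: 0.466
grip_force: 0.0
```

```bash
python3 -c "
from h import *
info();sink(2)"
```

```text
t 10.13 p [0.5847 0.1575 0.1138] yaw_y 18.84 z [-0.003 -0.    -1.   ] q [ 2.220e-01  2.340e-01  1.869e+00  1.000e-03  1.041e+00 -1.070e-01] F [-1.18 -0.29 -0.58] T [-0.03  -0.042  0.006] w 39.76 g 0.0
disc low edge 231.0 under-head edge 242.56
```

Emit:
{"fn": "jog_arm", "kwargs": {
  "turn": [
    [0, 0, 0],
    [0, 0, 0],
    [0, 0, 0],
    [0, 0, -0.1],
    [0, 0, -0.1],
    [0, 0, -0.1],
    [0, 0, -0.1],
    [0, 0, 0],
    [0, 0, 0],
    [0, 0, 0],
    [0, 0, 0]
  ],
  "delta_pos": [
    [0, 0, 0],
    [0, 0, 0],
    [0, 0, 0],
    [0, 0, 0],
    [0, 0, 0],
    [0, 0, 0],
    [0, 0, 0],
    [0, 0, 0],
    [0, 0, 0],
    [0, 0, 0],
    [0, 0, 0]
  ],
  "gripper": [0.03, 0.03, 0.03, 0.03, 0.03, 0.03, 0.03, 0.03, 0.04, 0.04, 0.04]
}}

```text
time: 11.15
tool_pos: [0.5851, 0.1573, 0.114]
tcp_rot: [-1.283, -2.866, 0.001]
wrist_force: [-0.5, -0.1, 0.0]
width: 0.468
grip_force: 0.0
```

```bash
python3 -c "
from h import *
info();print(sink(2)[20:55])"
```

```text
t 11.15 p [0.5851 0.1573 0.114 ] yaw_y 41.77 z [-0.001 -0.    -1.   ] q [ 0.222  0.234  1.869 -0.     1.041 -0.507] F [-0.48 -0.09  0.01] T [0.046 0.049 0.032] w 39.99 g 0.0
disc low edge 230.43 under-head edge 241.66
[ 91.  91.  91.  88.  85.  88. 101. 115. 117. 107.  91.  77.  66.  58.
  52.  48.  49.  51.  52.  54.  61.  73.  84.  90.  94. 100. 106. 104.
  97.  96. 108. 124. 133. 136. 135.]
```

Emit:
{"fn": "jog_arm", "kwargs": {
  "turn": [
    [0, 0, 0],
    [0, 0, 0],
    [0, 0, 0],
    [0, 0, -0.1],
    [0, 0, -0.1],
    [0, 0, -0.1],
    [0, 0, -0.1],
    [0, 0, 0]
  ],
  "delta_pos": [
    [0, 0, 0],
    [0, 0, 0],
    [0, 0, 0],
    [0, 0, 0],
    [0, 0, 0],
    [0, 0, 0],
    [0, 0, 0],
    [0, 0, 0]
  ],
  "gripper": [0.03, 0.03, 0.03, 0.03, 0.03, 0.03, 0.03, 0.03]
}}

```text
time: 11.92
tool_pos: [0.588, 0.1596, 0.1154]
tcp_rot: [0.682, 3.062, 0.008]
wrist_force: [5.0, 7.4, -1.3]
width: 0.366
grip_force: 24.3
```

```bash
python3 -c "
from h import *
info()"
```

```text
t 11.92 p [0.588  0.1596 0.1154] yaw_y 64.91 z [ 0.005  0.004 -1.   ] q [ 0.223  0.234  1.866  0.003  1.036 -0.912] F [ 4.98  7.39 -1.35] T [ 0.854 -0.633  0.048] w 31.27 g 24.3
```

Emit:
{"fn": "jog_arm", "kwargs": {
  "turn": [
    [0, 0, 0],
    [0, 0, 0],
    [0, 0, 0]
  ],
  "delta_pos": [
    [0, 0, 0],
    [0, 0, 0],
    [0, 0, 0]
  ],
  "gripper": [0.04, 0.04, 0.04]
}}

```text
time: 12.17
tool_pos: [0.5853, 0.1571, 0.114]
tcp_rot: [-0.688, -3.064, 0.001]
wrist_force: [1.0, -0.3, -0.6]
width: 0.468
grip_force: 0.0
```

```bash
python3 -c "
from h import *
info();print(sink(2)[20:55])"
```

```text
t 12.17 p [0.5853 0.1571 0.114 ] yaw_y 64.68 z [-0.001 -0.001 -1.   ] q [ 0.221  0.234  1.869 -0.     1.04  -0.907] F [ 0.98 -0.3  -0.6 ] T [-0.009  0.005  0.001] w 39.94 g 0.0
disc low edge 228.53 under-head edge 244.06
[ 37.  36.  37.  39.  42.  46.  47.  44.  41.  39.  38.  38.  38.  40.
  46.  57.  68.  77.  82.  82.  82.  82.  80.  78.  80.  90.  99.  98.
  92.  94. 108. 124. 133. 136. 136.]
```

Emit:
{"fn": "jog_arm", "kwargs": {
  "turn": [
    [0, 0, 0],
    [0, 0, 0],
    [0, 0, 0],
    [0, 0, 0],
    [0, 0, 0]
  ],
  "delta_pos": [
    [0, 0, -0.03],
    [0, 0, -0.03],
    [0, 0, -0.03],
    [0, 0, 0],
    [0, 0, 0]
  ],
  "gripper": [0.045, 0.045, 0.045, 0.045, 0.045]
}}

```text
time: 12.68
tool_pos: [0.5875, 0.1576, 0.2073]
tcp_rot: [0.688, 3.06, 0.003]
wrist_force: [-0.6, -0.2, -0.8]
width: 0.526
grip_force: 0.0
```

```bash
python3 -c "
from h import *
info();print(sink(2)[20:55])
im=vision.read_camera('scene')
old=np.load('avg.npy')[0]
print(old[200:260,397:403].mean((1,2)).round(0)[20:55])
f=lambda a:cv2.resize(np.clip(a[205:255,375:425].astype(float)*1.5,0,255).astype(np.uint8),(400,400),interpolation=cv2.INTER_CUBIC)
cv2.imwrite('pics/b2.png',np.hstack([f(old),f(im[:,:,::-1])]))"
```

```text
t 12.68 p [0.5875 0.1576 0.2073] yaw_y 64.67 z [ 0.005  0.001 -1.   ] q [ 0.221  0.152  1.783 -0.     1.201 -0.908] F [-0.57 -0.15 -0.82] T [-0.014  0.05  -0.002] w 44.91 g 0.0
disc low edge 233.27 under-head edge 243.73
[133. 114. 112. 123. 130. 132. 132. 131. 130. 129. 129. 128. 121. 106.
  88.  77.  73.  73.  74.  74.  74.  74.  76.  83.  98. 110. 112. 102.
  92.  93. 107. 123. 132. 134. 135.]
[108. 120. 125. 126. 126. 127. 128. 128. 129. 129. 123. 106.  83.  71.
  67.  66.  67.  66.  66.  66.  66.  68.  82. 106. 122. 124. 115. 101.
  87.  85. 105. 123. 130. 132. 131.]
```

View pics/b2.png

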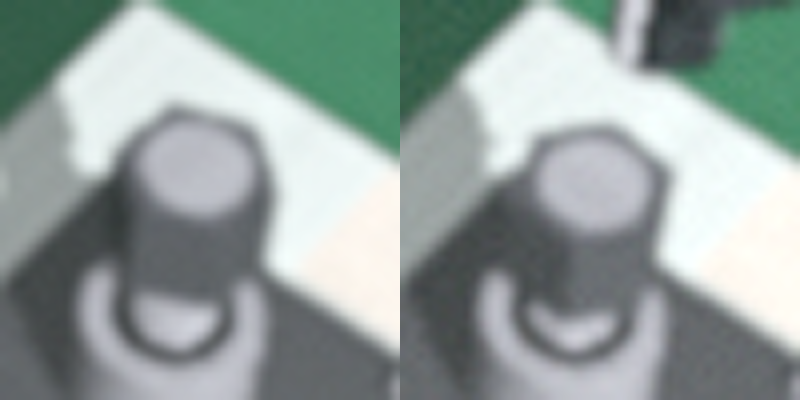

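The right half shows the bolt sunk by about 2 px against the left: its disc moved from crop y 170 to 187, about 6 mm. It has dropped into the thread. Now I regrip lower, centred on the axis, and turn forward half a turn.

Emit:
{"fn": "jog_arm", "kwargs": {
  "turn": [
    [0, 0, 0],
    [0, 0, 0],
    [0, 0, 0],
    [0, 0, 0],
    [0, 0, 0],
    [0, 0, 0],
    [0, 0, 0],
    [0, 0, 0],
    [0, 0, 0]
  ],
  "delta_pos": [
    [0, 0.003, 0.024],
    [0, 0, 0.024],
    [0, 0, 0.024],
    [0, 0, 0.025],
    [0, 0, 0],
    [0, 0, 0],
    [0, 0, 0],
    [0, 0, 0],
    [0, 0, 0]
  ],
  "gripper": [0.045, 0.045, 0.045, 0.045, 0.045, 0.03, 0.03, 0.03, 0.03],
  "grip_force": 25
}}

```text
time: 13.58
tool_pos: [0.585, 0.1611, 0.1072]
tcp_rot: [-0.688, -3.061, -0.0]
wrist_force: [-4.2, 4.8, -3.0]
width: 0.371
grip_force: 28.4
```

```bash
python3 -c "
from h import *
info()"
```

```text
t 13.58 p [0.585  0.1611 0.1072] yaw_y 64.67 z [-0.005  0.001 -1.   ] q [ 0.226  0.244  1.87   0.003  1.032 -0.904] F [-4.18  4.84 -2.99] T [ 0.411  0.807 -0.01 ] w 31.68 g 28.4
```

Emit:
{"fn": "jog_arm", "kwargs": {
  "turn": [
    [0, 0, 0.12],
    [0, 0, 0.12],
    [0, 0, 0.12],
    [0, 0, 0.12],
    [0, 0, 0.12],
    [0, 0, 0.12],
    [0, 0, 0.12],
    [0, 0, 0.12],
    [0, 0, 0.12],
    [0, 0, 0.12],
    [0, 0, 0.12],
    [0, 0, 0.12],
    [0, 0, 0]
  ],
  "delta_pos": [
    [0, 0, 0.00015],
    [0, 0, 0.00015],
    [0, 0, 0.00015],
    [0, 0, 0.00015],
    [0, 0, 0.00015],
    [0, 0, 0.00015],
    [0, 0, 0.00015],
    [0, 0, 0.00015],
    [0, 0, 0.00015],
    [0, 0, 0.00015],
    [0, 0, 0.00015],
    [0, 0, 0.00015],
    [0, 0, 0]
  ],
  "gripper": [0.03, 0.03, 0.03, 0.03, 0.03, 0.03, 0.03, 0.03, 0.03, 0.03, 0.03, 0.03, 0.03]
}}

```text
time: 14.67
tool_pos: [0.587, 0.1616, 0.1067]
tcp_rot: [-2.54, -1.845, -0.002]
wrist_force: [-2.3, 4.6, -1.6]
width: 0.367
grip_force: 32.4
```

```bash
python3 -c "
from h import *
info()"
```

```text
t 14.67 p [0.587  0.1616 0.1067] yaw_y -18.01 z [ 0.     0.002 -1.   ] q [0.226 0.245 1.869 0.003 1.026 0.54 ] F [-2.29  4.57 -1.61] T [ 0.825  0.457 -0.313] w 31.36 g 32.4
```

Emit:
{"fn": "jog_arm", "kwargs": {
  "turn": [
    [0, 0, 0],
    [0, 0, 0],
    [0, 0, 0]
  ],
  "delta_pos": [
    [0, 0, 0],
    [0, 0, 0],
    [0, 0, 0]
  ],
  "gripper": [0.036, 0.036, 0.036]
}}

```text
time: 14.92
tool_pos: [0.5881, 0.1598, 0.1066]
tcp_rot: [2.536, 1.852, 0.002]
wrist_force: [-0.3, 0.2, -0.5]
width: 0.419
grip_force: 0.0
```

```bash
python3 -c "
from h import *
info()
p=sink(3);print(p[20:55])"
```

```text
t 14.92 p [0.5881 0.1598 0.1066] yaw_y -17.71 z [ 0.002 -0.    -1.   ] q [ 2.250e-01  2.460e-01  1.869e+00 -1.000e-03  1.025e+00  5.340e-01] F [-0.27  0.16 -0.49] T [0.058 0.015 0.001] w 35.82 g 0.0
disc low edge 232.34 under-head edge 243.41
[106. 105. 114. 123. 128. 130. 132. 132. 133. 134. 132. 125. 109.  89.
  76.  71.  71.  71.  71.  71.  71.  71.  75.  87. 105. 117. 113.  97.
  84.  88. 108. 125. 134. 136. 136.]
```

Emit:
{"fn": "jog_arm", "kwargs": {
  "turn": [
    [0, 0, 0],
    [0, 0, 0],
    [0, 0, 0],
    [0, 0, 0]
  ],
  "delta_pos": [
    [0, 0, 0],
    [0, 0, 0],
    [0, 0, 0],
    [0, 0, 0]
  ],
  "gripper": [0.03, 0.03, 0.03, 0.03]
}}

```text
time: 15.4
tool_pos: [0.5865, 0.1601, 0.106]
tcp_rot: [-2.538, -1.85, 0.002]
wrist_force: [-4.5, 0.2, 5.6]
width: 0.371
grip_force: 27.1
```

```bash
python3 -c "
from h import *
info()"
```

```text
t 15.4 p [0.5865 0.1601 0.106 ] yaw_y -17.81 z [-0.001  0.    -1.   ] q [0.225 0.245 1.87  0.    1.027 0.536] F [-4.47  0.19  5.59] T [ 0.     0.678 -0.137] w 31.69 g 27.1
```

The disc edge is at 232.4. It was 233.3 after the drop and 231.5 on the crest, so the bolt was probably lifted when I gripped it during the hand's overshoot. I turn it back to the drop place with easing and regrip with a settled hand.

Emit:
{"fn": "jog_arm", "kwargs": {
  "turn": [
    [0, 0, -0.12],
    [0, 0, -0.12],
    [0, 0, -0.12],
    [0, 0, -0.12],
    [0, 0, 0],
    [0, 0, 0],
    [0, 0, 0],
    [0, 0, 0],
    [0, 0, 0],
    [0, 0, -0.12],
    [0, 0, -0.12],
    [0, 0, -0.12],
    [0, 0, -0.12],
    [0, 0, 0],
    [0, 0, 0],
    [0, 0, 0],
    [0, 0, 0]
  ],
  "delta_pos": [
    [0, 0, 0],
    [0, 0, 0],
    [0, 0, 0],
    [0, 0, 0],
    [0, 0, 0],
    [0, 0, 0],
    [0, 0, 0],
    [0, 0, 0],
    [0, 0, 0],
    [0, 0, 0],
    [0, 0, 0],
    [0, 0, 0],
    [0, 0, 0],
    [0, 0, 0],
    [0, 0, 0],
    [0, 0, 0],
    [0, 0, 0]
  ],
  "gripper": [0.03, 0.03, 0.03, 0.03, 0.038, 0.038, 0.03, 0.03, 0.03, 0.03, 0.03, 0.03, 0.03, 0.03, 0.038, 0.038, 0.038]
}}

```text
time: 16.82
tool_pos: [0.5875, 0.1602, 0.1054]
tcp_rot: [1.399, 2.812, 0.001]
wrist_force: [-0.4, 0.2, 0.9]
width: 0.443
grip_force: 0.0
```

```bash
python3 -c "
from h import *
info()
p=sink(3);print(p[20:55])"
```

```text
t 16.82 p [0.5875 0.1602 0.1054] yaw_y 37.08 z [ 0.001  0.    -1.   ] q [ 0.225  0.247  1.87  -0.     1.024 -0.422] F [-0.39  0.24  0.9 ] T [-0.047  0.039 -0.022] w 37.81 g 0.0
disc low edge 234.63 under-head edge 245.44
[ 87.  85.  83.  81.  79.  78.  78.  77.  73.  69.  68.  72.  77.  78.
  74.  66.  58.  51.  47.  45.  45.  46.  47.  48.  53.  66.  84.  98.
 106. 113. 121. 128. 133. 135. 135.]
```

Emit:
{"fn": "jog_arm", "kwargs": {
  "turn": [
    [0, 0, 0],
    [0, 0, 0],
    [0, 0, 0],
    [0, 0, -0.12],
    [0, 0, -0.12],
    [0, 0, -0.12],
    [0, 0, -0.12],
    [0, 0, 0],
    [0, 0, 0],
    [0, 0, 0],
    [0, 0, 0],
    [0, 0, 0],
    [0, 0, 0],
    [0, 0, 0],
    [0, 0, 0]
  ],
  "delta_pos": [
    [0, 0, 0],
    [0, 0, 0],
    [0, 0, 0],
    [0, 0, 0],
    [0, 0, 0],
    [0, 0, 0],
    [0, 0, 0],
    [0, 0, 0],
    [0, 0, 0],
    [0, 0, 0],
    [0, 0, 0],
    [0, 0, -0.03],
    [0, 0, -0.03],
    [0, 0, 0],
    [0, 0, 0]
  ],
  "gripper": [0.03, 0.03, 0.03, 0.03, 0.03, 0.03, 0.03, 0.03, 0.045, 0.045, 0.045, 0.045, 0.045, 0.045, 0.045]
}}

```text
time: 18.22
tool_pos: [0.5892, 0.1606, 0.1683]
tcp_rot: [0.689, 3.06, 0.004]
wrist_force: [0.5, -0.0, -1.1]
width: 0.528
grip_force: 0.0
```

```bash
python3 -c "
from h import *
info()
p=sink(3);print(p[20:55])"
```

```text
t 18.22 p [0.5892 0.1606 0.1683] yaw_y 64.62 z [ 0.006  0.001 -1.   ] q [ 0.225  0.186  1.818  0.     1.132 -0.902] F [ 0.53 -0.04 -1.09] T [ 0.019 -0.008  0.022] w 45.08 g 0.0
disc low edge 233.26 under-head edge 243.72
[113. 109. 110. 115. 118. 118. 118. 121. 126. 131. 132. 130. 123. 107.
  89.  77.  73.  73.  74.  74.  74.  74.  76.  84.  98. 111. 112. 103.
  93.  94. 108. 124. 132. 135. 135.]
```

Emit:
{"fn": "jog_arm", "kwargs": {
  "turn": [
    [0, 0, 0],
    [0, 0, 0],
    [0, 0, 0],
    [0, 0, 0],
    [0, 0, 0],
    [0, 0, 0],
    [0, 0, 0],
    [0, 0, 0],
    [0, 0, 0],
    [0, 0, 0],
    [0, 0, 0]
  ],
  "delta_pos": [
    [0, 0, 0.02],
    [0, 0, 0.02],
    [0, 0, 0.019],
    [0, 0, 0],
    [0, 0, 0],
    [0, 0, 0],
    [0, 0, 0],
    [0, 0, 0],
    [0, 0, 0],
    [0, 0, 0],
    [0, 0, 0]
  ],
  "gripper": [0.045, 0.045, 0.045, 0.045, 0.04, 0.036, 0.036, 0.03, 0.03, 0.03, 0.03]
}}

```text
time: 19.28
tool_pos: [0.5879, 0.1599, 0.1078]
tcp_rot: [0.688, 3.063, 0.0]
wrist_force: [-1.9, -3.1, 4.4]
width: 0.372
grip_force: 27.3
```

```bash
python3 -c "
from h import *
info()"
```

```text
t 19.28 p [0.5879 0.1599 0.1078] yaw_y 64.69 z [ 0.002 -0.    -1.   ] q [ 2.250e-01  2.440e-01  1.869e+00 -1.000e-03  1.027e+00 -9.040e-01] F [-1.89 -3.15  4.36] T [-0.434  0.173 -0.006] w 31.79 g 27.3
```

Emit:
{"fn": "jog_arm", "kwargs": {
  "turn": [
    [0, 0, 0.12],
    [0, 0, 0.12],
    [0, 0, 0.12],
    [0, 0, 0.12],
    [0, 0, 0.12],
    [0, 0, 0.12],
    [0, 0, 0.12],
    [0, 0, 0.12],
    [0, 0, 0.12],
    [0, 0, 0.12],
    [0, 0, 0]
  ],
  "delta_pos": [
    [0, 0, 0.0001],
    [0, 0, 0.0001],
    [0, 0, 0.0001],
    [0, 0, 0.0001],
    [0, 0, 0.0001],
    [0, 0, 0.0001],
    [0, 0, 0.0002],
    [0, 0, 0.0002],
    [0, 0, 0.0002],
    [0, 0, 0.0002],
    [0, 0, 0]
  ],
  "gripper": [0.03, 0.03, 0.03, 0.03, 0.03, 0.03, 0.03, 0.03, 0.03, 0.03, 0.03]
}}

```text
time: 20.2
tool_pos: [0.5865, 0.1591, 0.1058]
tcp_rot: [2.304, 2.135, -0.003]
wrist_force: [-6.0, -4.8, 7.6]
width: 0.367
grip_force: 27.7
```

```bash
python3 -c "
from h import *
info();print(sink(2)[20:55])"
```

```text
t 20.2 p [0.5865 0.1591 0.1058] yaw_y -4.35 z [-0.001 -0.002 -1.   ] q [ 0.225  0.246  1.871 -0.002  1.027  0.302] F [-5.97 -4.77  7.61] T [-0.821  0.492 -0.03 ] w 31.33 g 27.7
disc low edge 234.03 under-head edge 244.38
[ 49.  52.  59.  68.  82.  99. 115. 125. 130. 131. 133. 133. 131. 122.
 103.  84.  74.  73.  74.  74.  74.  74.  74.  76.  83.  96. 102.  95.
  86.  90. 108. 125. 133. 136. 136.]
```

Emit:
{"fn": "jog_arm", "kwargs": {
  "turn": [
    [0, 0, 0.12],
    [0, 0, 0.12],
    [0, 0, 0.12],
    [0, 0, 0.12],
    [0, 0, 0.12],
    [0, 0, 0.12],
    [0, 0, 0.12],
    [0, 0, 0.12],
    [0, 0, 0.12],
    [0, 0, 0.12],
    [0, 0, 0.12],
    [0, 0, 0.12],
    [0, 0, 0.12],
    [0, 0, 0.12],
    [0, 0, 0.12],
    [0, 0, 0.12],
    [0, 0, 0]
  ],
  "delta_pos": [
    [0, 0, 0.00015],
    [0, 0, 0.00015],
    [0, 0, 0.00015],
    [0, 0, 0.00015],
    [0, 0, 0.00015],
    [0, 0, 0.00015],
    [0, 0, 0.00015],
    [0, 0, 0.00015],
    [0, 0, 0.00015],
    [0, 0, 0.00015],
    [0, 0, 0.00015],
    [0, 0, 0.00015],
    [0, 0, 0.00015],
    [0, 0, 0.00015],
    [0, 0, 0.00015],
    [0, 0, 0.00015],
    [0, 0, 0]
  ],
  "gripper": [0.03, 0.03, 0.03, 0.03, 0.03, 0.03, 0.03, 0.03, 0.03, 0.03, 0.03, 0.03, 0.03, 0.03, 0.03, 0.03, 0.03]
}}

```text
time: 21.72
tool_pos: [0.5854, 0.161, 0.1033]
tcp_rot: [-3.07, 0.663, 0.006]
wrist_force: [-8.4, 0.2, 8.7]
width: 0.371
grip_force: 27.8
```

```bash
python3 -c "
from h import *
info();print(sink(2)[20:55])"
```

```text
t 21.72 p [0.5854 0.161  0.1033] yaw_y -114.39 z [-0.003  0.001 -1.   ] q [2.260e-01 2.480e-01 1.873e+00 2.000e-03 1.024e+00 2.222e+00] F [-8.43  0.22  8.68] T [ 0.081  1.046 -0.032] w 31.64 g 27.8
disc low edge 231.98 under-head edge 239.15
[ 43.  44.  44.  44.  42.  41.  40.  40.  41.  44.  44.  43.  41.  40.
  39.  38.  39.  43.  51.  65.  80.  89.  90.  87.  84.  83.  83.  85.
  89.  97. 111. 124. 133. 135. 135.]
```

Emit:
{"fn": "jog_arm", "kwargs": {
  "turn": [
    [0, 0, 0],
    [0, 0, 0],
    [0, 0, -0.12],
    [0, 0, -0.12],
    [0, 0, -0.12],
    [0, 0, -0.12],
    [0, 0, -0.12],
    [0, 0, -0.12],
    [0, 0, -0.12],
    [0, 0, -0.12],
    [0, 0, -0.12],
    [0, 0, -0.12],
    [0, 0, -0.12],
    [0, 0, -0.12],
    [0, 0, -0.12],
    [0, 0, -0.12],
    [0, 0, -0.12],
    [0, 0, -0.12],
    [0, 0, -0.12],
    [0, 0, -0.12]
  ],
  "delta_pos": [
    [0, 0, 0],
    [0, 0, 0],
    [0, 0, 0],
    [0, 0, 0],
    [0, 0, 0],
    [0, 0, 0],
    [0, 0, 0],
    [0, 0, 0],
    [0, 0, 0],
    [0, 0, 0],
    [0, 0, 0],
    [0, 0, 0],
    [0, 0, 0],
    [0, 0, 0],
    [0, 0, 0],
    [0, 0, 0],
    [0, 0, 0],
    [0, 0, 0],
    [0, 0, 0],
    [0, 0, 0]
  ],
  "gripper": [0.05, 0.05, 0.05, 0.05, 0.05, 0.05, 0.05, 0.05, 0.05, 0.05, 0.05, 0.05, 0.05, 0.05, 0.05, 0.05, 0.05, 0.05, 0.05, 0.05]
}}

```text
time: 23.48
tool_pos: [0.5874, 0.1602, 0.1024]
tcp_rot: [2.019, 2.407, 0.001]
wrist_force: [0.8, 0.1, -0.8]
width: 0.585
grip_force: 0.0
```

Emit:
{"fn": "jog_arm", "kwargs": {
  "turn": [
    [0, 0, -0.12],
    [0, 0, -0.12],
    [0, 0, -0.12],
    [0, 0, -0.12],
    [0, 0, -0.12],
    [0, 0, -0.12],
    [0, 0, -0.12],
    [0, 0, -0.12],
    [0, 0, -0.02],
    [0, 0, 0],
    [0, 0, 0]
  ],
  "delta_pos": [
    [0, 0, 0],
    [0, 0, 0],
    [0, 0, 0],
    [0, 0, 0],
    [0, 0, 0],
    [0, 0, 0],
    [0, 0, 0],
    [0, 0, 0],
    [0, 0, 0],
    [0, 0, 0],
    [0, 0, 0]
  ],
  "gripper": [0.05, 0.05, 0.05, 0.05, 0.05, 0.05, 0.05, 0.05, 0.05, 0.05, 0.05]
}}

```text
time: 24.4
tool_pos: [0.5872, 0.1602, 0.1026]
tcp_rot: [0.662, 3.071, 0.0]
wrist_force: [0.5, 0.4, 0.1]
width: 0.588
grip_force: 0.0
```

```bash
python3 -c "
from h import *
info();print(delta([.5868,.160,.1005]))"
```

```text
t 24.4 p [0.5872 0.1602 0.1026] yaw_y 65.67 z [ 0.  0. -1.] q [ 0.225  0.25   1.872  0.     1.02  -0.921] F [0.46 0.41 0.06] T [ 0.013 -0.009  0.003] w 50.23 g 0.0
[ 0.00032057 -0.00033751  0.00206369]
```

Emit:
{"fn": "jog_arm", "kwargs": {
  "turn": [
    [0, 0, 0],
    [0, 0, 0],
    [0, 0, 0],
    [0, 0, 0],
    [0, 0, 0.12],
    [0, 0, 0.12],
    [0, 0, 0.12],
    [0, 0, 0.12],
    [0, 0, 0.12],
    [0, 0, 0.12],
    [0, 0, 0.12],
    [0, 0, 0.12],
    [0, 0, 0.12],
    [0, 0, 0.12],
    [0, 0, 0]
  ],
  "delta_pos": [
    [0, 0, 0],
    [0, 0, 0],
    [0, 0, 0],
    [0, 0, 0],
    [0, 0, 0.00015],
    [0, 0, 0.00015],
    [0, 0, 0.00015],
    [0, 0, 0.00015],
    [0, 0, 0.00015],
    [0, 0, 0.00015],
    [0, 0, 0.00015],
    [0, 0, 0.00015],
    [0, 0, 0.00015],
    [0, 0, 0.00015],
    [0, 0, 0]
  ],
  "gripper": [0.03, 0.03, 0.03, 0.03, 0.03, 0.03, 0.03, 0.03, 0.03, 0.03, 0.03, 0.03, 0.03, 0.03, 0.03]
}}

```text
time: 25.65
tool_pos: [0.5866, 0.1598, 0.1011]
tcp_rot: [-2.281, -2.16, 0.002]
wrist_force: [-1.6, -1.5, 1.4]
width: 0.369
grip_force: 27.5
```

```bash
python3 -c "
from h import *
info();print(sink(2)[20:55])"
```

```text
t 25.65 p [0.5866 0.1598 0.1011] yaw_y -3.11 z [-0.001 -0.001 -1.   ] q [ 0.225  0.251  1.874 -0.     1.018  0.28 ] F [-1.57 -1.54  1.39] T [-0.183  0.176 -0.026] w 31.53 g 27.5
disc low edge 235.17 under-head edge 245.38
[ 47.  47.  49.  53.  59.  69.  80.  94. 109. 120. 126. 129. 130. 129.
 122. 105.  86.  75.  73.  73.  74.  74.  74.  73.  74.  79.  87.  91.
  90.  94. 109. 124. 133. 136. 136.]
```

Emit:
{"fn": "jog_arm", "kwargs": {
  "turn": [
    [0, 0, 0.12],
    [0, 0, 0.12],
    [0, 0, 0.12],
    [0, 0, 0.12],
    [0, 0, 0.12],
    [0, 0, 0.12],
    [0, 0, 0.12],
    [0, 0, 0.12],
    [0, 0, 0.12],
    [0, 0, 0.12],
    [0, 0, 0.12],
    [0, 0, 0.12],
    [0, 0, 0.12],
    [0, 0, 0.12],
    [0, 0, 0.12],
    [0, 0, 0.12],
    [0, 0, 0],
    [0, 0, 0],
    [0, 0, 0]
  ],
  "delta_pos": [
    [0, 0, 0.00015],
    [0, 0, 0.00015],
    [0, 0, 0.00015],
    [0, 0, 0.00015],
    [0, 0, 0.00015],
    [0, 0, 0.00015],
    [0, 0, 0.00015],
    [0, 0, 0.00015],
    [0, 0, 0.00015],
    [0, 0, 0.00015],
    [0, 0, 0.00015],
    [0, 0, 0.00015],
    [0, 0, 0.00015],
    [0, 0, 0.00015],
    [0, 0, 0.00015],
    [0, 0, 0.00015],
    [0, 0, 0],
    [0, 0, 0],
    [0, 0, 0]
  ],
  "gripper": [0.03, 0.03, 0.03, 0.03, 0.03, 0.03, 0.03, 0.03, 0.03, 0.03, 0.03, 0.03, 0.03, 0.03, 0.03, 0.03, 0.03, 0.03, 0.03]
}}

```text
time: 27.33
tool_pos: [0.586, 0.1607, 0.0986]
tcp_rot: [-3.08, 0.616, 0.004]
wrist_force: [-4.5, 1.6, 2.6]
width: 0.373
grip_force: 27.6
```

```bash
python3 -c "
from h import *
info()
im=np.mean([vision.read_camera('scene').mean(2) for _ in range(3)],0)
for c in range(391,413,3): print(c,im[222:246,c:c+3].mean(1).round(0).astype(int))"
```

```text
t 27.33 p [0.586  0.1607 0.0986] yaw_y -112.61 z [-0.002  0.001 -1.   ] q [2.260e-01 2.530e-01 1.876e+00 1.000e-03 1.014e+00 2.191e+00] F [-4.55  1.56  2.58] T [ 0.274  0.685 -0.124] w 31.82 g 27.6
391 [36 33 38 44 54 62 68 72 73 72 69 65 59 51 47 47 47 49 52 55 55 55 51 47]
394 [35 35 35 40 47 57 65 72 77 81 81 79 72 61 50 45 46 49 51 56 61 67 73 78]
397 [ 50  49  49  49  48  45  44  43  45  47  44  41  40  39  37  38  41  50
  72  98 116 122 119 117]
400 [37 37 39 38 37 37 36 36 40 43 42 39 38 37 38 37 37 37 40 45 49 49 45 43]
403 [34 35 36 36 35 38 38 41 53 61 57 44 37 36 35 36 34 36 35 35 35 37 38 41]
406 [45 43 39 36 36 37 37 41 49 55 53 47 39 39 40 40 37 36 35 36 39 44 48 52]
409 [79 73 67 61 56 52 49 47 47 47 46 45 48 55 64 62 54 47 44 44 46 55 65 69]
412 [101 101 101 100 100  97  95  93  89  81  73  68  72  84  87  79  66  58
  54  50  48  51  58  65]
```

```bash
python3 -c "
from workcell import ticket
print(ticket.finish_job())"
```

```text
the job is handed in; nothing more can be done
None
```

I handed the job in at 27.5 s without seeing the verdict. The square and then the small key were each pressed to the stop. The bolt dropped into the thread, then took a second try: my first forward turn of about 1.4 rad seemed to lift it, so I turned it back to the drop and screwed it one turn forward. It is now sunk an estimated 14 mm, with the fingers still holding its head at about 27 N.

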